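# Unlock the medicine box and hold its lid up by the key

## Task

Take the key with the larger, square head out of the wooden key block and push it fully home into the lock on the lid of the white medicine box. Turn it a full quarter turn clockwise (seen from above) while the lid is still shut, then lift the lid by the key until its front edge is about 5 cm higher, and finish holding it like that: key still gripped, still turned, the key alone carrying the lid. Leave the small round-headed key in the block and do not disturb the glass and the two small bottles.

Things in the scene. Friction and masses are not known exactly. Their poses are not given: they have to be found in the camera images.
- key_head (a point): Centre of the head of the square-headed key (60 g, loose, upright in the key block, blade down; a half turn makes no difference). Black head 28 mm wide (own y) x 9 mm thick (own x) x 36 mm high (z up), rounded, steel eyelet. Its underside, the shoulder, is 18 mm below. Grip it across the 9 mm, fingertips above the shoulder.
- key_shoulder (a point): Middle of the underside of the square head, axes as key_head. Below it: a round neck 4 mm in diameter, 10.5 mm long, then a flat steel blade 10 mm wide (y) x 4 mm thick (x) to a V-shaped, 2.8 mm thick tip 32 mm below the shoulder.
- spare_head (a point): Centre of the head of the other, smaller key: round black head 22 mm in diameter, 9 mm thick, its top 26 mm above the block (the square head's 36 mm); same blade without a neck. It stands in the block's other slot and stays there; it cannot turn in the lock.
- key_block: Fixed wooden block 50 (x) x 140 (y) x 38 mm high on a 6 mm foot board 3 mm larger all round (38 mm in all), origin at the centre of its underside. Two upright slots, long side along y, 35 mm to either side of its middle along y; the keys hang in them, shoulders resting on its top. Which key is in which slot varies.
- med_box: White sheet-steel box 170 (x, depth) x 230 (y, width) x 90 mm to the rim, screwed to the worktop; origin at the centre of its underside, +x towards the hinge at the back, -x the front.
- lock (a point): Middle of the key slot at the top of the steel lock plate (38 x 42 mm, 6 mm above the lid); moves with the lid. z out of the lid, x to the hinge, y along the front edge. Lid shut: 99.5 mm above the worktop, 47 mm in front of the box's middle. The slot, 13 mm along y x 6 mm along x, is countersunk 3 mm wide at 45 degrees all round.
- plug_mid (a point): Middle of the turning plug, 19.5 mm below the slot (own slot 12 x 5.5 mm). Sprung pins press on the blade's edges and tip and stick a little: going in takes up to 15 N; if it stops short, wiggle and push on. Home: shoulder on the plate. Only then (within 2 mm) do the pins free the plug to turn; once turned the key cannot be drawn out: pulling it up lifts the lid.
- plug (a joint): Turn of the lock's plug, rad: 0 locked (blade along the lock's y), 1.571 the stop, a quarter turn clockwise seen from above. A spring turns it back (about 0.06 N m at the stop). Until about 1 rad its cam holds the lid shut.
- lid (a joint): Angle of the lid, rad: 0 shut, growing as the front edge rises; weight at the lock about 3 N, falls shut by itself.
- lid_hinge (a point): Middle of the lid's hinge line, at the rear upper edge of the box, 90 mm above the worktop; the lid turns about the y axis here; the lock lies 132 mm in front of it and 9.5 mm above it when shut.
- lid_front (a point): Middle of the lid's front edge, 174 mm in front of the hinge line; 90 mm above the worktop when shut.
- glass: Drinking glass, 80 mm in diameter, 91 mm high, origin at its underside; leave alone.
- drops: Small brown dropper bottle, 33 mm in diameter, 102 mm high, origin at its underside; leave alone.
- tablets: Small brown bottle with a white cap, 39 mm in diameter, 63 mm high, origin at its underside; leave alone.

How it is judged:
By the outcome, as a careful person would: the job done as asked, in the order asked, and still so for the second after the job is handed in, while the arm keeps its last pose, push and grip.
It also fails if it takes over 54 s, if anything falls off the work surface, if the arm or the gripper's body presses on something with over 40 N, if the wrist force passes 120 N, or if a joint passes its speed limit or range.

## Robot

A 7-joint arm with a two-finger parallel gripper is mounted at the origin on a cart in front of the work surface, level with it; the furniture and walls round the work are solid. World frame = base frame: x ahead of the robot, y to its left, z up, the work surface at z = 0. Lengths are in m, angles in rad, forces in N, time in s.
With the tool pointing down it reaches from about 0.425 to 0.925 m from the base axis. Payload 6.8 kg.
Tool frame: the origin (TCP) lies on the centre line of the jaws, within the pads' length; the fingertips stand 25 mm ahead of it and the grasp point (between the pads) lies 6 mm ahead of it; z points along the fingers, y is the line along which they close (so a half turn about z gives the same grasp; the last joint's range is limited). The gripper opens to 85 mm and grips with 20 to 120 N. Pads are 22 mm wide; open, the fingers measure 114 mm over their backs; the gripper's body (76 mm by 85 mm) begins 54 mm behind the grasp point. The pads swing forward as they close: fully open they stand 13 mm farther back than shut.
Start: joints at [-1.261, 0.477, 0.022, 1.555, -0.011, 1.109, -0.083], TCP at [0.274, 0.617, 0.256] pointing down, gripper open.
Joint ranges: [-2.96, 2.96], [-0.34, 2.1], [-1.41, 1.46], [0.24, 2.44], [-1.37, 4.51], [0.17, 1.92], [-2.96, 2.96]. Speed limits (rad/s): [2.39, 2.39, 3.14, 3.14, 3.14, 3.14, 3.14].

## Interface

Orientations are given as a rotation vector (axis times angle).
In Python, from bench import telemetry, grab_frame, job gives the robot as it stands.
- The arm moves only by the tool apply_moves, never from a script. Its argument "rows" is a list of rows, each a list of 2 entries, a list of its own where there are three numbers: the shift along the tool's x, y, z each as a share of 250 mm, from -1 to 1, then the turn, a rotation vector about the tool's x, y, z each as a share of pi rad, from -1 to 1. A call has 1 to 10 rows; each row is the pose to reach, as a shift and turn from the pose commanded when the call began, along the tool's axes at that moment, turning the shorter way round; what a row does not reach only later rows make up. A row lasts 1/8 s, in which the tool goes at most 62.5 mm and 10.7 degrees, less where a joint would pass 70% of its speed; a pose out of reach is approached as far as the arm can. A call with a number of a shift or a turn outside -1 to 1 is refused whole. A call with a gripper value outside its range is refused whole. "jaw" is the gripper's target within -1 to 1 (fully open at 1, half-way at 0, shut at -1), set as the call begins (left out, the last holds). The fingers move at their own pace and stop on an object; "newtons" is the grip in N (left out, the last holds). Time passes only in rows, so rows that repeat a pose let the fingers close. It gives the time, the measured TCP pose, the force, the opening and the grip force at its end, in the units of the state.
- telemetry.get_obs(): the state, without advancing time (a new reading comes with each control period).
- grab_frame(name): name is "scene" or "side" or "wrist"; returns a dict with "frame" (480x640x3 uint8, red, green, blue), "vertical_fov" (degrees; the focal length in pixels is half the picture's height over the tangent of half this angle, whatever the lens; pixels are square), "cx", "cy" (the principal point, pixels), "origin" and "attitude" of the camera in the world. Camera axes: x right, y up, looking along -z (the intrinsics and any distortion apply to the point x, -y, -z); pixel columns grow to the right and rows downward; lengths in m; the calibration is good to about 2 mm. A picture is of the moment at which its call begins. There is no depth.
- job.hand_in(): hands the job in; it is judged then, once.
The state is a dict: "clock": time; "joints": joint angles; "qvel": joint speeds; "tau": joint torques, N m; "tcp_pos": TCP position; "orientation": TCP orientation; "contact_force": force on the tool from outside, world axes, zero at the start; "moment": the same for the moment, N m; "grip_width": finger opening in m; "gripper_force": force on a finger pad.
Only numpy, scipy, OpenCV 4.12 (cv2) and the standard library are available. Lean on these libraries where they do the work, as an engineer would, in place of code of your own. Each camera call takes 0.05 s, during which the arm holds its last target. There are 200 camera calls.

## Working session

There is one attempt and no reset: what is moved stays moved. The work goes in short steps, Python scripts to look and compute and a tool call to move; the robot and the scene stay as the last step left them, time stands still between calls to the robot, and variables do not carry over. Pictures are saved under pics/ and viewed, at most 10 in all, crops included, and the job is handed in when it is done.

Besides the shell and the picture viewer there is one more tool, called as a command line: name --argument value ..., lists and objects as JSON in quotes. apply_moves: Moves the arm, as the interface text tells. Its arguments: {"type":"object","properties":{"rows":{"type":"array"},"jaw":{"type":"number"},"newtons":{"type":"number"}},"required":["rows"]}

```bash
mkdir -p pics; ls; cat > h.py <<'E'
import numpy as np, cv2, json
from scipy.spatial.transform import Rotation as R
from bench import telemetry, grab_frame, job
def shot(n,f):
    d=grab_frame(n); cv2.imwrite('pics/'+f+'.png',d['frame'][:,:,::-1].copy()); 
    np.save('pics/'+f+'.npy',d,allow_pickle=True); return d
def load(f): return np.load('pics/'+f+'.npy',allow_pickle=True).item()
E
python3 - <<'E'
from h import *
for n in('scene','side','wrist'):
    d=shot(n,n+'0'); print(n,{k:v for k,v in d.items() if k!='frame'})
print(telemetry.get_obs())
a=cv2.imread('pics/scene0.png');b=cv2.imread('pics/side0.png')
E
```

```text
pics
scene {'vertical_fov': 53.20315890818928, 'cx': 324.65271900490876, 'cy': 238.82828245322526, 'origin': array([-0.01491674, -0.75610274,  0.49774024]), 'attitude': array([ 1.12694323, -0.35629354, -0.57291333])}
side {'vertical_fov': 43.130384317929455, 'cx': 318.5664765675033, 'cy': 248.14567019774742, 'origin': array([ 0.07038805, -0.92104049,  0.95028769]), 'attitude': array([ 0.8323552 , -0.20539416, -0.45644511])}
wrist {'vertical_fov': 67.43404904188283, 'cx': 326.25418663735707, 'cy': 243.36308460043708, 'origin': array([0.21413982, 0.64377461, 0.37319861]), 'attitude': array([-0.2351273 , -0.15090993,  1.14807593])}
{'clock': 0.15, 'joints': array([-1.26113465,  0.47761519,  0.02237177,  1.55615251, -0.01148751,
        1.10925081, -0.08311634]), 'qvel': array([ 4.54163378e-04, -2.29071875e-03,  3.76587584e-04, -3.11290630e-03,
       -3.73491128e-04, -6.68437233e-05,  8.07106728e-04]), 'tau': array([ 3.51327144e-03, -5.96921682e+01,  1.61067545e+00, -2.81490219e+01,
        1.26827459e-02,  6.58280493e-03, -5.87355999e-06]), 'tcp_pos': array([0.27372313, 0.61660156, 0.25557652]), 'orientation': array([-6.51446263e-01, -3.07314502e+00,  2.02239125e-03]), 'contact_force': array([ 0.1028462 , -0.03521223,  0.57739772]), 'moment': array([-0.0050335 , -0.01109242,  0.02765009]), 'gripper_force': 0.0, 'grip_width': 0.08532723239417823}
```

View pics/scene0.png

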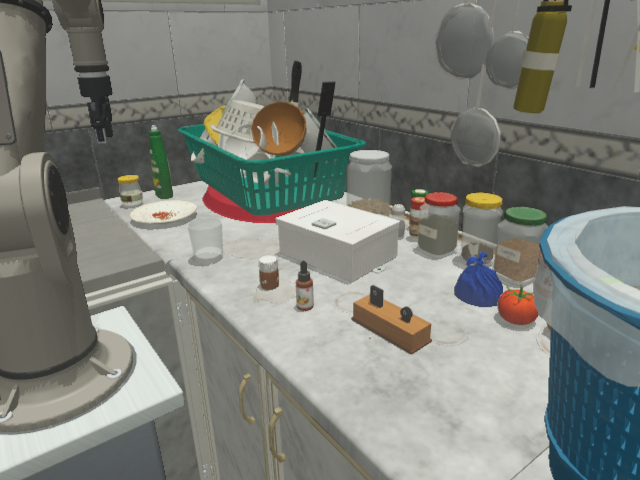

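View pics/side0.png

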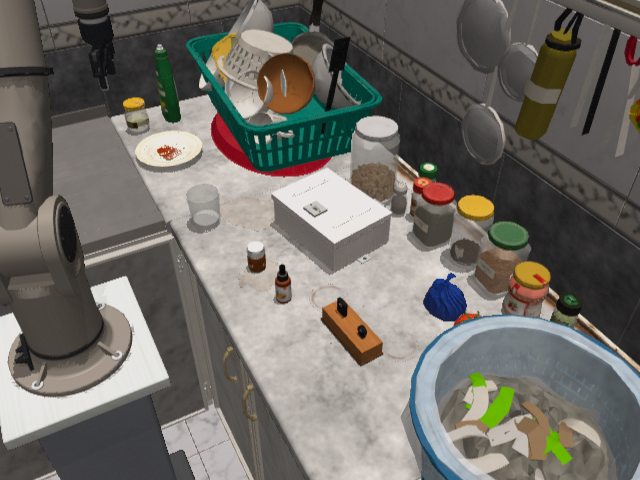

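The square key's head is at scene (376,296) / side (342,307), at the far-left end of the block. The round key is at (406,313) / (362,331). The lock plate is at scene (324,223) / side (316,208).

```bash
cat >> h.py <<'E'
def ray(d,px):
    f=240/np.tan(np.radians(d['vertical_fov'])/2)
    v=np.array([(px[0]-d['cx'])/f,-(px[1]-d['cy'])/f,-1.])
    return np.array(d['origin']),R.from_rotvec(d['attitude']).apply(v)
def onz(d,px,z):
    o,v=ray(d,px); return o+v*(z-o[2])/v[2]
def tri(a,pa,b,pb):
    o1,v1=ray(a,pa);o2,v2=ray(b,pb)
    s=np.linalg.lstsq(np.c_[v1,-v2],o2-o1,rcond=None)[0]
    p,q=o1+s[0]*v1,o2+s[1]*v2
    return (p+q)/2,np.linalg.norm(p-q)
def proj(d,p):
    f=240/np.tan(np.radians(d['vertical_fov'])/2)
    c=R.from_rotvec(d['attitude']).inv().apply(np.asarray(p)-d['origin'])
    return np.array([d['cx']+f*c[0]/-c[2],d['cy']-f*c[1]/-c[2]])
E
python3 - <<'E'
from h import *
np.set_printoptions(precision=4,suppress=True)
s,t=load('scene0'),load('side0')
for n,a,b in [('key',(376,296),(342,307)),('spare',(406,313),(362,331)),('lock',(324,223),(316,208))]: print(n,*tri(s,a,t,b))
for n,d in(('sc',s),('sd',t)):
    im=d['frame']; hsv=cv2.cvtColor(im,cv2.COLOR_RGB2HSV)
    m=cv2.inRange(hsv,(5,110,60),(18,255,255)); 
    m[:280]=0;m[:,:300]=0;m[:,440:]=0
    c=max(cv2.findContours(m,0,1)[0],key=cv2.contourArea); p=cv2.approxPolyDP(c,3,True)[:,0]; print(n,p.tolist())
    w=cv2.inRange(hsv,(0,0,205),(180,25,255)); w[:150]=0;w[300:]=0;w[:,:260]=0;w[:,420:]=0
    c=max(cv2.findContours(w,0,1)[0],key=cv2.contourArea); p=cv2.approxPolyDP(c,4,True)[:,0]; print(p.tolist(),[onz(d,q,.09)[:2].round(3).tolist() for q in p])
    vis=im[170:390,250:450,::-1]; cv2.imwrite(f'pics/c_{n}.png',cv2.resize(vis,None,fx=2.6,fy=2.6,interpolation=2))
a,b=[cv2.imread(f'pics/c_{n}.png') for n in('sc','sd')]
cv2.imwrite('pics/both.png',cv2.resize(np.hstack([a,b]),(800,440)))
E
```

```text
key [ 0.5001 -0.2049  0.0605] 0.0012728366365371612
spare [ 0.5041 -0.2759  0.0583] 0.001498580064997465
lock [0.5804 0.06   0.1005] 0.001031835344918277
sc [[354, 303], [354, 308], [363, 314], [377, 316], [378, 320], [371, 320], [378, 321], [381, 332], [386, 330], [387, 335], [396, 337], [399, 334], [398, 339], [410, 343], [412, 352], [430, 340], [429, 323], [414, 315], [406, 323], [400, 319], [400, 308], [384, 300], [380, 308], [369, 302], [369, 295]]
[[277, 217], [351, 243], [398, 221], [325, 200]] [[0.531, 0.185], [0.572, -0.046], [0.738, -0.016], [0.697, 0.214]]
sd [[323, 307], [322, 318], [360, 364], [382, 353], [381, 341], [342, 299], [347, 304], [345, 317], [336, 309], [337, 301]]
[[271, 192], [334, 243], [390, 213], [328, 168], [282, 188], [277, 184]] [[0.521, 0.178], [0.564, -0.057], [0.728, -0.025], [0.69, 0.204], [0.551, 0.18], [0.547, 0.201]]
```

View pics/both.png

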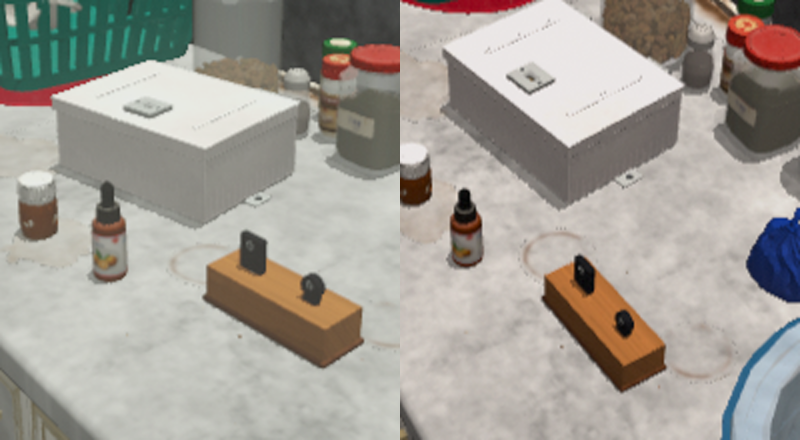

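The close view confirms it: square key at the block's far end, box turned about 10°, and the steel lock plate near the front of the lid. Next I'll work out the approach, with the dish rack as an obstacle.

```bash
cat >> h.py <<'E'
np.set_printoptions(precision=4,suppress=True)
def down(yaw,pre=None):   # tool z down, tool y at world angle yaw
    y=np.array([np.cos(yaw),np.sin(yaw),0]); z=np.array([0,0,-1.])
    M=R.from_matrix(np.c_[np.cross(y,z),y,z]); return M if pre is None else pre*M
def rel(p,Rt,cur=None):
    o=telemetry.get_obs(); p0,R0=(o['tcp_pos'],R.from_rotvec(o['orientation'])) if cur is None else cur
    return R0.inv().apply(np.asarray(p)-p0)/.25, (R0.inv()*Rt).as_rotvec()/np.pi
E
python3 - <<'E'
from h import *
s,t=load('scene0'),load('side0')
print('rack',tri(s,(262,211),t,(262,168)),tri(s,(180,126),t,(190,42)),'wok edge',tri(s,(278,152),t,(286,112)),'glass',tri(s,(206,222),t,(204,190)))
w=load('wrist0');o=telemetry.get_obs();R0=R.from_rotvec(o['orientation'])
print('cam in tool',R0.inv().apply(w['origin']-o['tcp_pos']),(R0.inv()*R.from_rotvec(w['attitude'])).as_matrix())
print('tool',R0.as_matrix())
for p,yaw in [((.44,.25,.26),np.radians(30)),((.47,.0,.26),np.radians(3)),((.50,-.205,.22),np.radians(3))]: print(p,*rel(p,down(yaw)))
E
```

```text
rack (array([0.5599, 0.3173, 0.0624]), np.float64(0.005641805839408207)) (array([0.5507, 0.8111, 0.2207]), np.float64(0.004472131326499657)) wok edge (array([0.6288, 0.3199, 0.2085]), np.float64(0.008532907902387735)) glass (array([0.3808, 0.2577, 0.0921]), np.float64(7.322388459965366e-05))
cam in tool [ 0.0655  0.0005 -0.1176] [[ 0.0019  0.9653  0.261 ]
 [ 1.     -0.0019  0.    ]
 [ 0.0005  0.261  -0.9653]]
tool [[-0.914   0.4057 -0.0004]
 [ 0.4057  0.914  -0.0012]
 [-0.0001 -0.0013 -1.    ]]
(0.44, 0.25, 0.26) [-1.2029 -1.0705 -0.0162] [-0.0004  0.0002  0.2004]
(0.47, 0.0, 0.26) [-1.7183 -1.9358 -0.015 ] [-0.0003  0.0003  0.3504]
(0.5, -0.205, 0.22) [-2.1606 -2.6363  0.146 ] [-0.0003  0.0003  0.3504]
```

apply_moves --rows '[[[-0.9, -0.8, 0], [0, 0, 0.18]], [[-0.9, -0.8, 0], [0, 0, 0.18]], [[-0.9, -0.8, 0], [0, 0, 0.18]], [[-0.9, -0.8, 0], [0, 0, 0.18]], [[-0.9, -0.8, 0], [0, 0, 0.18]], [[-0.9, -0.8, 0], [0, 0, 0.18]]]'

```text
clock: 0.9
tcp_pos: [0.4005, 0.3383, 0.2564]
orientation: [1.493, 2.763, -0.002]
contact_force: [0.1, -0.2, -0.4]
grip_width: 0.0855
gripper_force: 0.0
```

```bash
python3 - <<'E'
from h import *
print(telemetry.get_obs()['joints'])
for p,yaw in [((.47,.08,.26),np.radians(3)),((.50,-.205,.22),np.radians(3))]: print(p,*rel(p,down(yaw)))
E
```

```text
[-1.0139  0.2288  0.2264  1.926  -0.0593  0.994  -0.1811]
(0.47, 0.08, 0.26) [-1.0166 -0.3334 -0.013 ] [-0.      0.0005  0.1679]
(0.5, -0.205, 0.22) [-2.0358 -0.8575  0.1487] [-0.      0.0005  0.1679]
```

apply_moves --rows '[[[-1, -0.35, 0], [0, 0, 0.168]], [[-1, -0.35, 0], [0, 0, 0.168]], [[-1, -0.35, 0], [0, 0, 0.168]], [[-1, -0.35, 0], [0, 0, 0.168]], [[-1, -0.35, 0], [0, 0, 0.168]], [[-1, -0.35, 0], [0, 0, 0.168]]]'

```text
clock: 1.65
tcp_pos: [0.4642, 0.0866, 0.2563]
orientation: [-2.155, -2.286, -0.0]
contact_force: [0.1, 0.8, 0.3]
grip_width: 0.0854
gripper_force: 0.0
```

```bash
python3 - <<'E'
from h import *
print(telemetry.get_obs()['joints'])
for p,yaw in [((.50,-.205,.20),np.radians(3))]: print(p,*rel(p,down(yaw)))
d=shot('wrist','w1')
E
```

```text
[-0.7364  0.1396  0.4668  2.0485 -0.0764  0.9695 -0.1714]
(0.5, -0.205, 0.2) [-1.173   0.0741  0.2247] [-0.     -0.0001  0.0021]
```

apply_moves --rows '[[[-1, 0.07, 0.1], [0, 0, 0]], [[-1, 0.07, 0.1], [0, 0, 0]], [[-1, 0.07, 0.1], [0, 0, 0]], [[-1, 0.07, 0.1], [0, 0, 0]], [[-1, 0.07, 0.1], [0, 0, 0]], [[-1, 0.07, 0.1], [0, 0, 0]]]'

```text
clock: 2.45
tcp_pos: [0.4972, -0.16, 0.2308]
orientation: [-2.15, -2.289, -0.0]
contact_force: [0.8, 0.6, -0.9]
grip_width: 0.0852
gripper_force: 0.0
```

```bash
python3 - <<'E'
from h import *
print(telemetry.get_obs()['joints'])
d=shot('wrist','w2'); print(proj(d,(.5,-.205,.074)),proj(d,(.504,-.276,.064)))
E
```

```text
[-0.317   0.2866  0.6161  1.9765 -0.2044  0.9401  0.4638]
[325.406  287.3093] [324.8631 357.1747]
```

View pics/w2.png

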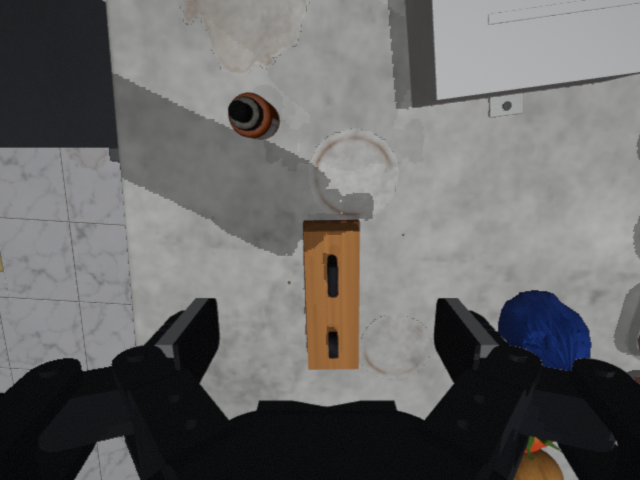

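The square key is at about (333,276) and the round key at (333,344). The block spans columns 304–360 and rows 220–369, almost parallel to the tool.

```bash
python3 - <<'E'
from h import *
d=load('w2'); im=d['frame']; g=im.max(2)
hsv=cv2.cvtColor(im,cv2.COLOR_RGB2HSV)
m=cv2.inRange(hsv,(5,110,120),(20,255,255)); m[:210]=0;m[380:]=0;m[:,:290]=0;m[:,375:]=0
for r in (240,310,360):
    c=np.where(m[r])[0]; print(r,c.min(),c.max(),onz(d,(c.min(),r),.038),onz(d,(c.max()+1,r),.038))
print('rows',[np.where(m[:,k])[0][[0,-1]] for k in(315,350)])
k=((g<60)*255).astype(np.uint8); k[:235]=0;k[365:]=0;k[:,:318]=0;k[:,348:]=0
n,l,st,ce=cv2.connectedComponentsWithStats(k)
for i in range(1,n):
    if st[i,4]>50:
        print(st[i],ce[i]); ys,xs=np.where(l==i)
        for r in range(ys.min(),ys.max()+1,5): print(r,xs[ys==r].min(),xs[ys==r].max(), onz(d,(xs[ys==r].mean()+.5,r+.5),.074)[:2],end=';')
        print()
E
```

```text
240 323 358 [ 0.4958 -0.1746  0.038 ] [ 0.5279 -0.1725  0.038 ]
310 307 358 [ 0.485  -0.2435  0.038 ] [ 0.5338 -0.2404  0.038 ]
360 308 357 [ 0.4886 -0.2968  0.038 ] [ 0.5375 -0.2937  0.038 ]
rows [array([247, 368]), array([231, 368])]
[327 255  11  42 412] [332.0777 275.568 ]
255 329 333 [ 0.5031 -0.1775];260 327 336 [ 0.5038 -0.1817];265 327 336 [ 0.5041 -0.1859];270 327 337 [ 0.5048 -0.1901];275 327 337 [ 0.5051 -0.1944];280 328 337 [ 0.5058 -0.1987];285 328 337 [ 0.5061 -0.203 ];290 328 337 [ 0.5064 -0.2074];295 329 336 [ 0.5067 -0.2118];
[328 331  10  27 238] [332.7437 344.2395]
331 333 333 [ 0.5094 -0.2446];336 328 337 [ 0.5093 -0.2493];341 328 337 [ 0.5096 -0.254 ];346 329 337 [ 0.5104 -0.2588];351 329 337 [ 0.5107 -0.2636];356 329 337 [ 0.511  -0.2685];
```

```bash
python3 - <<'E'
from h import *
print(rel((.5058,-.199,.125),down(np.radians(4))))
E
```

```text
(array([-0.1607,  0.0246,  0.4235]), array([-0.0002, -0.0004, -0.002 ]))
```

apply_moves --rows '[[[-0.16, 0.025, 0.2], [0, 0, -0.002]], [[-0.16, 0.025, 0.42], [0, 0, -0.002]], [[-0.16, 0.025, 0.42], [0, 0, -0.002]], [[-0.16, 0.025, 0.42], [0, 0, -0.002]]]'

```text
clock: 3.0
tcp_pos: [0.5064, -0.2004, 0.1278]
orientation: [2.143, 2.296, 0.002]
contact_force: [0.8, -0.7, 0.2]
grip_width: 0.0854
gripper_force: 0.0
```

```bash
python3 - <<'E'
from h import *
d=shot('wrist','w3'); im=d['frame']; print(telemetry.get_obs()['tcp_pos'])
p=proj(d,(.5058,-.199,.074)); print(p)
g=im.max(2); k=((g<60)*255).astype(np.uint8); x,y=p.astype(int)
M=np.zeros_like(k); M[max(0,y-70):y+60,x-30:x+30]=1; k*=M
n,l,st,ce=cv2.connectedComponentsWithStats(k)
for i in range(1,n):
    if st[i,4]>80: print(st[i],ce[i]); ys,xs=np.where(l==i); print([(r,xs[ys==r].min(),xs[ys==r].max(),onz(d,(xs[ys==r].mean()+.5,r+.5),.074)[:2].round(4).tolist()) for r in range(ys.min(),ys.max()+1,8)])
print(rel((.5058,-.199,.067),down(np.radians(4))))
E
```

```text
[ 0.5068 -0.2008  0.1285]
[323.5709 278.3314]
[ 314  239   18   65 1050] [322.5029 271.0533]
[(239, np.int64(319), np.int64(326), [0.5041, -0.1787]), (247, np.int64(315), np.int64(330), [0.5044, -0.1828]), (255, np.int64(315), np.int64(330), [0.5047, -0.1869]), (263, np.int64(314), np.int64(331), [0.505, -0.1911]), (271, np.int64(314), np.int64(331), [0.5053, -0.1954]), (279, np.int64(314), np.int64(331), [0.5056, -0.1997]), (287, np.int64(315), np.int64(330), [0.5058, -0.204]), (295, np.int64(315), np.int64(330), [0.5061, -0.2084]), (303, np.int64(320), np.int64(326), [0.5067, -0.2128])]
(array([ 0.0076, -0.0044,  0.2458]), array([ 0.001 ,  0.0001, -0.0005]))
```

View pics/w3.png

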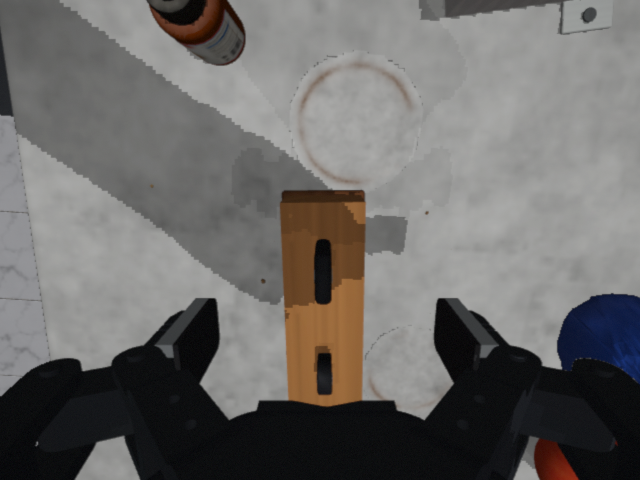

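The square key is centred between the open jaws at (323,272), and the fingers clear the block. I'll descend.

apply_moves --rows '[[[0.004, -0.004, 0.15], [0, 0, 0]], [[0.004, -0.004, 0.24], [0, 0, 0]], [[0.004, -0.004, 0.24], [0, 0, 0]], [[0.004, -0.004, 0.24], [0, 0, 0]]]'

```text
clock: 3.55
tcp_pos: [0.5056, -0.201, 0.0683]
orientation: [2.145, 2.292, 0.003]
contact_force: [-0.3, 0.3, -0.3]
grip_width: 0.0853
gripper_force: 0.0
```

```bash
python3 - <<'E'
from h import *
o=telemetry.get_obs();print(o['tcp_pos'],o['contact_force'],rel((.5056,-.1995,.067),down(np.radians(4.2))))
E
```

```text
[ 0.5056 -0.201   0.0683] [-0.3151  0.3213 -0.3163] (array([0.0059, 0.0006, 0.0053]), array([ 0.001 ,  0.0002, -0.0022]))
```

apply_moves --rows '[[[0.006, 0, 0.004], [0, 0, -0.002]], [[0.006, 0, 0.004], [0, 0, -0.002]], [[0.006, 0, 0.004], [0, 0, -0.002]], [[0.006, 0, 0.004], [0, 0, -0.002]], [[0.006, 0, 0.004], [0, 0, -0.002]], [[0.006, 0, 0.004], [0, 0, -0.002]], [[0.006, 0, 0.004], [0, 0, -0.002]], [[0.006, 0, 0.004], [0, 0, -0.002]], [[0.006, 0, 0.004], [0, 0, -0.002]], [[0.006, 0, 0.004], [0, 0, -0.002]]]' --jaw -1 --newtons 80

```text
clock: 4.8
tcp_pos: [0.504, -0.1994, 0.0655]
orientation: [2.14, 2.3, 0.0]
contact_force: [-1.8, 1.3, 5.3]
grip_width: 0.0078
gripper_force: 78.1
```

apply_moves --rows '[[[0, 0, -0.06], [0, 0, 0]], [[0, 0, -0.12], [0, 0, 0]], [[0, 0, -0.2], [0, 0, 0]], [[0, 0, -0.3], [0, 0, 0]], [[0, 0, -0.45], [0, 0, 0]], [[0, 0, -0.5], [0, 0, 0]], [[0, 0, -0.5], [0, 0, 0]]]'

```text
clock: 5.68
tcp_pos: [0.5042, -0.1993, 0.1911]
orientation: [2.139, 2.3, 0.002]
contact_force: [-0.9, 0.5, -0.6]
grip_width: 0.0081
gripper_force: 78.8
```

```bash
python3 - <<'E'
from h import *
o=telemetry.get_obs();print(o['tcp_pos'],o['contact_force'],o['joints'],rel((.575,.01,.19),down(np.radians(10))))
E
```

```text
[ 0.5042 -0.1993  0.1911] [-0.8854  0.5284 -0.5952] [-0.2238  0.3812  0.6112  1.9712 -0.2836  0.8717  0.6103] (array([0.8147, 0.343 , 0.005 ]), array([ 0.0006,  0.    , -0.0325]))
```

apply_moves --rows '[[[0.81, 0.34, 0], [0, 0, -0.032]], [[0.81, 0.34, 0], [0, 0, -0.032]], [[0.81, 0.34, 0], [0, 0, -0.032]], [[0.81, 0.34, 0], [0, 0, -0.032]], [[0.81, 0.34, 0], [0, 0, -0.032]], [[0.81, 0.34, 0], [0, 0, -0.032]]]'

```text
clock: 6.42
tcp_pos: [0.5731, 0.0077, 0.1892]
orientation: [-2.022, -2.403, 0.004]
contact_force: [0.1, -0.7, -0.5]
grip_width: 0.0081
gripper_force: 78.8
```

```bash
python3 - <<'E'
from h import *
o=telemetry.get_obs();print(o['tcp_pos'],o['joints'])
d=shot('wrist','w4'); print(proj(d,(.58,.06,.0995)))
E
```

```text
[0.5731 0.0077 0.1892] [-0.5377  0.4252  0.5373  1.8954 -0.2725  0.8959  0.3049]
[353.0273 174.79  ]
```

View pics/w4.png

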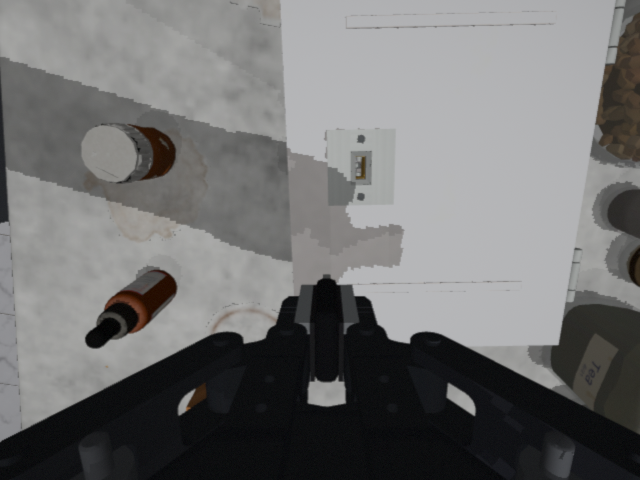

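The lock slot is at about (361,168), and the plate spans (327–395, 128–205). The key is held upright, with its tip near (326,277).

```bash
python3 - <<'E'
from h import *
d=load('w4'); im=d['frame']
g=cv2.cvtColor(im,cv2.COLOR_RGB2GRAY)
sub=np.zeros_like(g); sub[145:192,342:382]=(g[145:192,342:382]<170)*255
# countersink box, keep central blob
n,l,st,ce=cv2.connectedComponentsWithStats(sub)
for i in range(1,n):
    if st[i,4]>30: print(st[i],ce[i], cv2.minAreaRect(np.argwhere(l==i)[:,::-1].astype(np.float32)))
for r in (135,165,200): print(r,g[r,318:404:2].tolist())
hsv=cv2.cvtColor(im,cv2.COLOR_RGB2HSV)
# screws
for (x,y) in((361,139),(361,197)):
    s=g[y-8:y+8,x-9:x+9]; q=np.argwhere(s<s.min()+50).mean(0); print('screw',q[1]+x-9+.5,q[0]+y-8+.5, onz(d,(q[1]+x-9+.5,q[0]+y-8+.5),.0985))
# lid front edge (left) & back edge
E=cv2.Canny(g,40,120)
for nm,rows,lo,hi in(('front',range(20,120,12),270,300),('back',range(30,240,20),565,625)):
    for r in rows:
        c=np.where(E[r,lo:hi])[0]; 
        if len(c): print(nm,r,c+lo,onz(d,(c[-1]+lo+.5,r+.5),.09)[:2])
cv2.imwrite('pics/lockcrop.png',cv2.resize(im[110:310,270:420,::-1],None,fx=4,fy=3,interpolation=0)[:600])
E
```

```text
[ 342  145   40   47 1343] [361.3671 172.2599] ((361.5, 168.0), (46.0, 39.0), 90.0)
135 [182, 182, 182, 170, 147, 173, 172, 171, 172, 171, 170, 171, 172, 171, 171, 170, 172, 174, 174, 173, 125, 96, 101, 162, 172, 172, 172, 171, 172, 169, 170, 170, 169, 167, 168, 168, 167, 166, 166, 180, 181, 181, 181]
165 [131, 131, 131, 130, 130, 167, 170, 170, 173, 171, 170, 170, 171, 170, 170, 170, 155, 130, 131, 148, 103, 76, 52, 66, 111, 122, 104, 167, 170, 168, 169, 169, 169, 167, 169, 169, 167, 166, 172, 182, 182, 182, 182]
200 [128, 129, 129, 130, 131, 114, 109, 107, 109, 109, 108, 107, 108, 108, 107, 108, 109, 132, 168, 166, 156, 119, 115, 164, 166, 167, 167, 167, 167, 166, 168, 167, 166, 165, 167, 166, 166, 166, 181, 182, 182, 182, 182]
screw 361.1296296296296 139.05555555555554 [0.5808 0.08   0.0985]
screw 359.07575757575756 196.06060606060606 [0.5859 0.0486 0.0985]
front 20 [281] [0.5275 0.1326]
front 32 [281] [0.5283 0.127 ]
front 44 [281] [0.5291 0.1212]
front 56 [282] [0.5305 0.1154]
front 68 [283] [0.5319 0.1095]
front 80 [283] [0.5327 0.1035]
front 92 [284] [0.5342 0.0974]
front 104 [284] [0.5351 0.0912]
front 116 [285] [0.5365 0.0849]
back 30 [610 620 624] [0.7099 0.1597]
back 50 [607 617] [0.7099 0.1498]
back 70 [604 611] [0.7104 0.1398]
back 90 [600] [0.7082 0.129 ]
back 110 [597 603 605 606] [0.7155 0.1195]
back 130 [594 600 601] [0.7167 0.1088]
back 150 [590 606 607 618 623] [0.7334 0.1004]
back 190 [601] [0.7294 0.0761]
back 210 [591 592 607] [0.7375 0.0652]
back 230 [608 609 610 611 612 619 620 621] [0.7507 0.0548]
```

```bash
python3 - <<'E'
from h import *
d=load('w4'); im=d['frame']
cv2.imwrite('pics/lockcrop.png',cv2.resize(im[115:300,290:425,::-1],None,fx=3.2,fy=3.2,interpolation=0))
E
```

```text
(no output)
```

View pics/lockcrop.png

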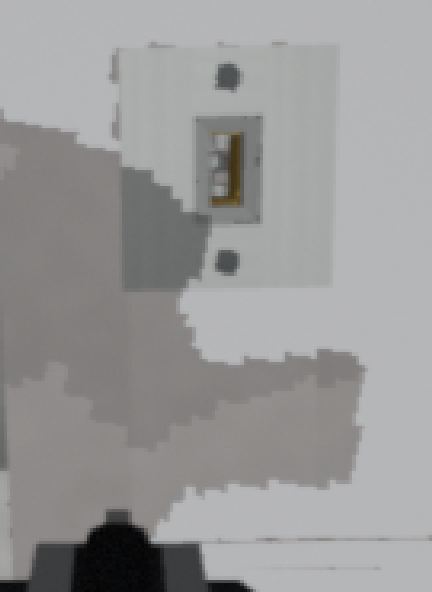

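```bash
python3 - <<'E'
from h import *
d=load('w4'); o=telemetry.get_obs(); Rt=R.from_rotvec(o['orientation']); p=o['tcp_pos']
L=onz(d,(361.4+.3,168+.3),.0995); a=np.radians(10.2); ax=np.array([np.cos(a),np.sin(a)])
print('lock',L, 'front edge dist', (L[:2]-np.array([.5327,.1035]))@ax)
for q in [(0,0,.0275),(0,0,.0595),(.005,0,.0595),(0,0,.045),(.014,0,.0275),(0.014,0,-.008)]: print(q,proj(d,p+Rt.apply(q)))
im=d['frame']; g=cv2.cvtColor(im,cv2.COLOR_RGB2GRAY)
for r in range(272,300,3): print(r,g[r,296:360:2].tolist())
print('yaw tool',2*np.degrees(np.arctan2(2.403,2.022))-90)
T=down(a).as_matrix()
print(rel((L[0],L[1],.175),down(a)))
E
```

```text
lock [0.5841 0.0644 0.0995] front edge dist 0.043698724656152384
(0, 0, 0.0275) [324.3383 304.1309]
(0, 0, 0.0595) [324.6878 278.1998]
(0.005, 0, 0.0595) [324.7064 269.16  ]
(0, 0, 0.045) [324.5448 288.811 ]
(0.014, 0, 0.0275) [324.3932 273.9637]
(0.014, 0, -0.008) [323.7979 310.6476]
272 [139, 139, 140, 139, 139, 138, 138, 137, 137, 137, 137, 137, 137, 137, 137, 137, 136, 137, 141, 141, 141, 141, 141, 139, 177, 180, 182, 182, 182, 182, 182, 183]
275 [138, 139, 138, 139, 139, 138, 137, 137, 137, 138, 138, 138, 139, 125, 68, 67, 66, 99, 141, 140, 140, 140, 140, 154, 182, 182, 182, 182, 182, 182, 182, 182]
278 [139, 139, 139, 140, 139, 138, 137, 137, 136, 137, 138, 138, 130, 76, 37, 37, 36, 68, 129, 135, 140, 144, 179, 180, 183, 182, 183, 182, 183, 183, 182, 182]
281 [139, 139, 139, 138, 139, 139, 138, 138, 138, 138, 128, 38, 9, 9, 9, 8, 9, 8, 7, 27, 129, 155, 183, 182, 183, 182, 182, 182, 182, 182, 182, 182]
284 [140, 140, 136, 113, 111, 111, 111, 111, 111, 103, 70, 5, 6, 11, 8, 11, 8, 10, 9, 6, 66, 138, 143, 148, 147, 143, 130, 127, 142, 164, 165, 151]
287 [140, 139, 111, 61, 61, 61, 61, 60, 53, 15, 11, 6, 8, 9, 7, 8, 4, 9, 8, 6, 9, 10, 38, 61, 60, 60, 61, 60, 119, 182, 182, 182]
290 [137, 137, 84, 61, 61, 60, 60, 61, 49, 10, 9, 8, 13, 7, 8, 7, 7, 8, 7, 8, 12, 13, 35, 60, 61, 61, 61, 60, 90, 179, 182, 182]
293 [137, 132, 69, 61, 59, 61, 61, 61, 41, 11, 9, 6, 3, 9, 3, 9, 10, 12, 11, 4, 11, 12, 25, 60, 60, 61, 60, 62, 67, 161, 182, 182]
296 [49, 52, 60, 60, 60, 61, 61, 60, 28, 13, 10, 5, 7, 8, 10, 11, 10, 10, 11, 3, 8, 11, 22, 59, 61, 61, 60, 60, 61, 67, 72, 72]
299 [12, 41, 59, 61, 60, 60, 61, 60, 19, 13, 7, 10, 5, 7, 8, 8, 9, 7, 7, 7, 11, 10, 16, 57, 60, 60, 61, 61, 61, 54, 16, 14]
yaw tool 9.842253497114058
(array([0.2186, 0.0822, 0.0578]), array([-0.0006,  0.0002, -0.0023]))
```

apply_moves --rows '[[[0.1, 0.04, 0], [0, 0, -0.002]], [[0.218, 0.078, 0.02], [0, 0, -0.002]], [[0.218, 0.078, 0.06], [0, 0, -0.002]], [[0.218, 0.078, 0.06], [0, 0, -0.002]], [[0.218, 0.078, 0.06], [0, 0, -0.002]]]'

```text
clock: 7.1
tcp_pos: [0.5838, 0.0637, 0.1754]
orientation: [2.017, 2.408, -0.001]
contact_force: [0.4, 0.5, -0.6]
grip_width: 0.0079
gripper_force: 78.8
```

```bash
python3 - <<'E'
from h import *
o=telemetry.get_obs(); print(o['tcp_pos'],o['contact_force'],rel((.583,.0642,.155),down(np.radians(10.2))))
d=shot('wrist','w5'); cv2.imwrite('pics/w5c.png',cv2.resize(d['frame'][200:360,240:420,::-1],None,fx=3.5,fy=3.5,interpolation=0))
E
```

```text
[0.5838 0.0637 0.1754] [ 0.3858  0.4762 -0.6431] (array([ 0.0024, -0.0028,  0.0817]), array([-0.0001,  0.0002, -0.0006]))
```

View pics/w5c.png

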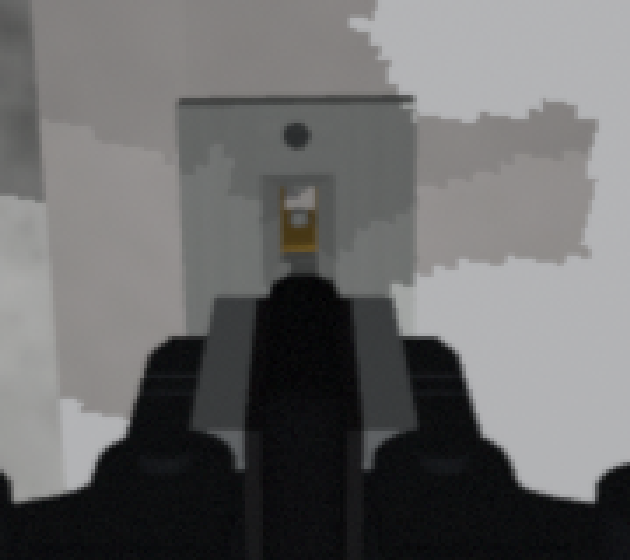

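The key blade (crop column ~303) lines up with the slot (column ~300) to within about 0.5 mm. I'll descend with care.

apply_moves --rows '[[[0.002, -0.0025, 0.03], [0, 0, 0]], [[0.002, -0.0025, 0.06], [0, 0, 0]], [[0.002, -0.0025, 0.08], [0, 0, 0]], [[0.002, -0.0025, 0.1], [0, 0, 0]], [[0.002, -0.0025, 0.1], [0, 0, 0]]]'

```text
clock: 7.78
tcp_pos: [0.583, 0.0661, 0.1498]
orientation: [-2.014, -2.411, 0.001]
contact_force: [-0.4, 0.3, -0.4]
grip_width: 0.0077
gripper_force: 78.8
```

apply_moves --rows '[[[0, 0, 0.01], [0, 0, 0]], [[0, 0, 0.02], [0, 0, 0]], [[0, 0, 0.03], [0, 0, 0]], [[0, 0, 0.04], [0, 0, 0]], [[0, 0, 0.05], [0, 0, 0]], [[0, 0, 0.06], [0, 0, 0]], [[0, 0, 0.06], [0, 0, 0]]]'

```text
clock: 8.65
tcp_pos: [0.5832, 0.0656, 0.1349]
orientation: [2.014, 2.41, -0.001]
contact_force: [1.0, -2.6, -2.1]
grip_width: 0.0078
gripper_force: 78.6
```

apply_moves --rows '[[[-0.003, 0, 0.008], [0, 0, 0]], [[-0.003, 0, 0.016], [0, 0, 0]], [[-0.003, 0, 0.024], [0, 0, 0]], [[-0.003, 0, 0.03], [0, 0, 0]], [[-0.003, 0, 0.03], [0, 0, 0]]]'

```text
clock: 9.28
tcp_pos: [0.5833, 0.0659, 0.1278]
orientation: [-2.013, -2.411, -0.001]
contact_force: [-0.6, -1.5, 1.0]
grip_width: 0.008
gripper_force: 79.1
```

apply_moves --rows '[[[0, 0, 0.004], [0, 0, 0]], [[0, 0, 0.008], [0, 0, 0]], [[0, 0, 0.012], [0, 0, 0]], [[0, 0, 0.012], [0, 0, 0]], [[0, 0, 0.012], [0, 0, 0]]]'

```text
clock: 9.9
tcp_pos: [0.5835, 0.0659, 0.1267]
orientation: [-2.013, -2.41, -0.002]
contact_force: [-7.6, -0.4, 20.0]
grip_width: 0.008
gripper_force: 82.2
```

apply_moves --rows '[[[0, 0, -0.002], [0, 0, 0.03]], [[0, 0, -0.002], [0, 0, 0.08]], [[0, 0, -0.002], [0, 0, 0.13]], [[0, 0, -0.002], [0, 0, 0.16]], [[0, 0, -0.002], [0, 0, 0.16]]]'

```text
clock: 10.52
tcp_pos: [0.584, 0.0658, 0.1268]
orientation: [-2.551, -1.833, -0.002]
contact_force: [-4.6, -0.5, 15.4]
grip_width: 0.0077
gripper_force: 81.3
```

```bash
python3 - <<'E'
from h import *
o=telemetry.get_obs(); print(o['tcp_pos'],o['contact_force'],o['moment'],o['joints'],np.degrees(np.arctan2(*R.from_rotvec(o['orientation']).as_matrix()[[1,0],1])))
E
```

```text
[0.584  0.0658 0.1268] [-4.5988 -0.5294 15.4423] [-0.1964  1.1217 -0.0506] [-0.6714  0.559   0.6105  1.9107 -0.4367  0.8051 -0.148 ] -18.59158337733695
```

apply_moves --rows '[[[0, 0, 0], [0, 0, 0.05]], [[0, 0, 0], [0, 0, 0.1]], [[0, 0, 0], [0, 0, 0.15]], [[0, 0, 0], [0, 0, 0.2]], [[0, 0, 0], [0, 0, 0.25]], [[0, 0, 0], [0, 0, 0.3]], [[0, 0, 0], [0, 0, 0.345]], [[0, 0, 0], [0, 0, 0.345]], [[0, 0, 0], [0, 0, 0.345]]]'

```text
clock: 11.65
tcp_pos: [0.5848, 0.0648, 0.1268]
orientation: [3.131, 0.256, 0.005]
contact_force: [-2.3, -2.0, 13.1]
grip_width: 0.0081
gripper_force: 81.1
```

```bash
cat > st.py <<'E'
from h import *
o=telemetry.get_obs(); M=R.from_rotvec(o['orientation']).as_matrix(); print(o['tcp_pos'],o['contact_force'],o['moment'],o['joints'],np.degrees(np.arctan2(M[1,1],M[0,1])),o['grip_width'])
print(M)
E
python3 st.py
```

```text
[0.5848 0.0648 0.1268] [-2.3421 -2.0256 13.0607] [-0.5824  0.5416 -0.0013] [-0.85    0.6655  0.892   1.9209 -0.6717  0.8814 -1.0184] -80.66325633840114 0.008117376350147854
[[ 0.9867  0.1622  0.003 ]
 [ 0.1622 -0.9868 -0.0002]
 [ 0.0029  0.0007 -1.    ]]
```

apply_moves --rows '[[[0, 0, 0], [0, 0, 0.015]], [[0, 0, 0], [0, 0, 0.03]], [[0, 0, 0], [0, 0, 0.03]], [[0, 0, 0], [0, 0, 0.03]]]'

```text
clock: 12.15
tcp_pos: [0.5848, 0.0646, 0.1268]
orientation: [3.139, 0.108, 0.005]
contact_force: [-1.9, -2.8, 12.9]
grip_width: 0.008
gripper_force: 81.0
```

```bash
python3 st.py; python3 - <<'E'
from h import *
d=shot('wrist','w6'); cv2.imwrite('pics/w6c.png',cv2.resize(d['frame'][150:360,180:460,::-1],None,fx=2.5,fy=2.5))
E
```

```text
[0.5848 0.0646 0.1268] [-1.9496 -2.8051 12.9241] [-0.6416  0.5494  0.0725] [-0.8631  0.6774  0.9154  1.9216 -0.6924  0.8908 -1.0939] -86.05737246939962 0.00797384076320246
[[ 0.9976  0.0688  0.0031]
 [ 0.0688 -0.9976 -0.0004]
 [ 0.003   0.0006 -1.    ]]
```

View pics/w6c.png

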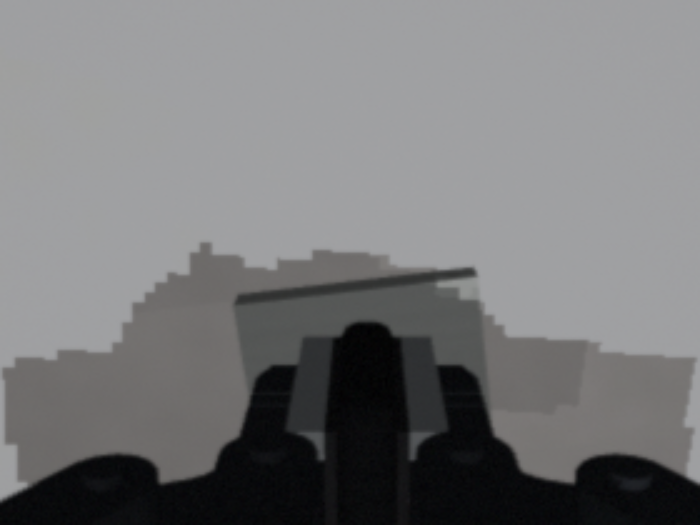

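The head now sits about 6° past the plate's axes and the moment is only 0.07 N·m. Blade play in the plug explains this, so I'll turn on until the stop is felt.

apply_moves --rows '[[[0, 0, 0], [0, 0, 0.01]], [[0, 0, 0], [0, 0, 0.02]], [[0, 0, 0], [0, 0, 0.02]], [[0, 0, 0], [0, 0, 0.02]]]'

```text
clock: 12.7
tcp_pos: [0.5848, 0.0645, 0.1268]
orientation: [3.141, 0.009, 0.005]
contact_force: [-1.9, -2.0, 12.4]
grip_width: 0.008
gripper_force: 81.0
```

```bash
python3 st.py
```

```text
[0.5848 0.0645 0.1268] [-1.9269 -1.9692 12.3751] [-0.6461  0.4832  0.0739] [-0.8717  0.6856  0.931   1.9221 -0.7062  0.8974 -1.1444] -89.66138416697912 0.007968733948190313
[[ 1.      0.0059  0.0031]
 [ 0.0059 -1.     -0.0005]
 [ 0.0031  0.0005 -1.    ]]
```

apply_moves --rows '[[[0, 0, 0], [0, 0, 0.01]], [[0, 0, 0], [0, 0, 0.02]], [[0, 0, 0], [0, 0, 0.02]], [[0, 0, 0], [0, 0, 0.02]]]'

```text
clock: 13.2
tcp_pos: [0.5848, 0.0645, 0.1268]
orientation: [3.14, -0.089, 0.005]
contact_force: [-0.9, -2.9, 11.6]
grip_width: 0.0078
gripper_force: 81.0
```

```bash
python3 st.py
```

```text
[0.5848 0.0645 0.1268] [-0.9393 -2.8732 11.6103] [-0.7095  0.4837  0.1104] [-0.8802  0.694   0.9465  1.9226 -0.72    0.9042 -1.1949] -93.25436749630028 0.007828363149765913
[[ 0.9984 -0.0568  0.0031]
 [-0.0568 -0.9984 -0.0007]
 [ 0.0032  0.0005 -1.    ]]
```

apply_moves --rows '[[[0, 0, 0], [0, 0, 0.01]], [[0, 0, 0], [0, 0, 0.02]], [[0, 0, 0], [0, 0, 0.02]], [[0, 0, 0], [0, 0, 0.02]]]'

```text
clock: 13.7
tcp_pos: [0.5848, 0.0644, 0.1268]
orientation: [3.135, -0.188, 0.005]
contact_force: [-1.2, -2.9, 12.4]
grip_width: 0.0079
gripper_force: 80.9
```

```bash
python3 st.py
```

```text
[0.5848 0.0644 0.1268] [-1.2184 -2.8861 12.3981] [-0.7266  0.4491  0.1405] [-0.8884  0.7026  0.9619  1.9231 -0.7337  0.9112 -1.2455] -96.85106018047213 0.00788001071125064
[[ 0.9929 -0.1193  0.0032]
 [-0.1193 -0.9929 -0.0009]
 [ 0.0032  0.0005 -1.    ]]
```

```bash
python3 - <<'E'
from h import *
d=shot('wrist','w7')
A=[cv2.resize(load(n)['frame'][265:365,275:380,::-1],(400,381),interpolation=2) for n in('w5','w7')]
v=np.clip(np.hstack(A).astype(float)*2.2,0,255).astype(np.uint8)
cv2.imwrite('pics/cmp.png',v)
E
```

```text
(no output)
```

View pics/cmp.png

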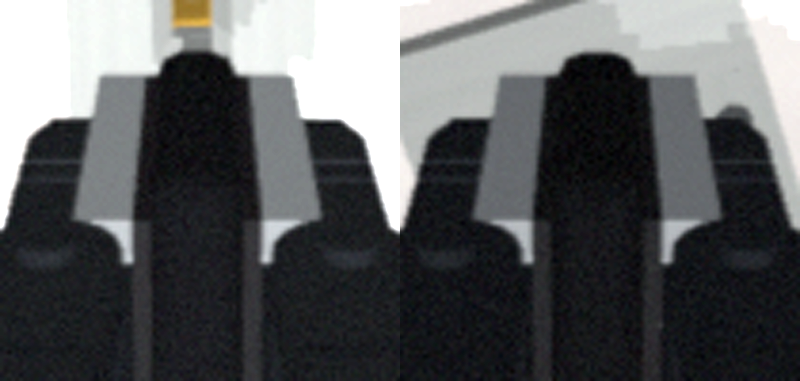

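The head is unrotated between the pads, so the key has turned the full amount plus the blade play. The moment of 0.14 N·m against a 0.06 N·m spring means the plug is at its stop. Next, the lifting arc about the hinge.

```bash
cat > arc.py <<'E'
from h import *
import sys
a=np.radians(10.2); ax=np.array([np.cos(a),np.sin(a),0]); ay=np.array([-np.sin(a),np.cos(a),0])
H=np.array([.584,.0645,.090])+.132*ax
o=telemetry.get_obs(); p,R0=o['tcp_pos'],R.from_rotvec(o['orientation'])
for th in map(float,sys.argv[1:]):
    G=R.from_rotvec(ay*th); s,t=rel(H+G.apply(p-H),G*R0,(p,R0)); print(th,s.round(4),t.round(4))
E
python3 arc.py .025 .05 .075 .1 .15 .2 .25 .3; python3 st.py|head -1
```

```text
0.025 [ 0.0037 -0.0011 -0.0131] [-0.0023 -0.0076 -0.    ]
0.05 [ 0.0077 -0.0023 -0.026 ] [-0.0047 -0.0152 -0.    ]
0.075 [ 0.0121 -0.0036 -0.0389] [-0.007  -0.0228 -0.    ]
0.1 [ 0.0167 -0.0051 -0.0516] [-0.0093 -0.0304 -0.    ]
0.15 [ 0.0269 -0.0081 -0.0767] [-0.014  -0.0456 -0.0001]
0.2 [ 0.0383 -0.0116 -0.1013] [-0.0187 -0.0609 -0.0001]
0.25 [ 0.0508 -0.0154 -0.1252] [-0.0233 -0.0761 -0.0001]
0.3 [ 0.0645 -0.0196 -0.1484] [-0.028  -0.0913 -0.0001]
[0.5848 0.0643 0.1268] [-2.9354 -3.5562 13.1186] [-0.7188  0.4603  0.119 ] [-0.8883  0.7026  0.9618  1.9231 -0.7337  0.9112 -1.2455] -96.85392613013923 0.007820988241363158
```

apply_moves --rows '[[[0, 0, -0.006], [0, 0, 0]], [[0.0037, -0.0011, -0.019], [-0.0023, -0.0076, 0]], [[0.0077, -0.0023, -0.032], [-0.0047, -0.0152, 0]], [[0.0121, -0.0036, -0.045], [-0.007, -0.0228, 0]], [[0.0167, -0.0051, -0.058], [-0.0093, -0.0304, 0]], [[0.0167, -0.0051, -0.058], [-0.0093, -0.0304, 0]], [[0.0167, -0.0051, -0.058], [-0.0093, -0.0304, 0]]]'

```text
clock: 14.62
tcp_pos: [0.5888, 0.0653, 0.1393]
orientation: [3.107, -0.185, -0.147]
contact_force: [4.7, -4.6, -3.6]
grip_width: 0.0078
gripper_force: 78.4
```

```bash
python3 st.py; python3 arc.py .05 .1 .15 .2; python3 - <<'E'
from h import *
for n in('scene','side'): shot(n,n+'1')
# lid front-left corner: white/dark boundary near scene(277,217)
for n in('scene','side'):
    a,b=load(n+'0')['frame'].astype(int),load(n+'1')['frame'].astype(int)
    m=(np.abs(a-b).sum(2)>60).astype(np.uint8)*255
    m[:150]=0; m[300:]=0; m[:,:262]=0;m[:,405:]=0
    q,l,st,_=cv2.connectedComponentsWithStats(m); print(n,[s.tolist() for s in st[1:] if s[4]>30])
E
```

```text
[0.5888 0.0653 0.1393] [ 4.6827 -4.5669 -3.6138] [-1.0301 -1.2545  0.2506] [-0.8694  0.7433  0.9742  1.8329 -0.6738  1.0585 -1.2971] -96.74230881511605 0.007845092233993711
[[ 0.9885 -0.1173 -0.0955]
 [-0.1198 -0.9926 -0.0202]
 [-0.0924  0.0314 -0.9952]]
0.05 [ 0.0077 -0.0023 -0.0261] [-0.0047 -0.0152 -0.    ]
0.1 [ 0.0166 -0.0049 -0.0517] [-0.0093 -0.0304 -0.0001]
0.15 [ 0.0267 -0.0079 -0.0768] [-0.014  -0.0457 -0.0001]
0.2 [ 0.038  -0.0113 -0.1014] [-0.0186 -0.0609 -0.0002]
scene [[275, 150, 124, 95, 3078], [277, 257, 24, 16, 262], [369, 284, 15, 16, 192]]
side [[271, 150, 120, 94, 2892], [262, 228, 38, 25, 594]]
```

apply_moves --rows '[[[0.0037, -0.0011, -0.013], [-0.0023, -0.0076, 0]], [[0.0077, -0.0023, -0.026], [-0.0047, -0.0152, 0]], [[0.012, -0.0036, -0.039], [-0.007, -0.0228, 0]], [[0.0166, -0.005, -0.052], [-0.0093, -0.0304, 0]], [[0.0267, -0.008, -0.077], [-0.014, -0.0457, 0]], [[0.038, -0.0113, -0.1014], [-0.0186, -0.0609, 0]], [[0.038, -0.0113, -0.1014], [-0.0186, -0.0609, 0]], [[0.038, -0.0113, -0.1014], [-0.0186, -0.0609, 0]]]'

```text
clock: 15.72
tcp_pos: [0.6008, 0.0675, 0.1631]
orientation: [3.032, -0.181, -0.442]
contact_force: [4.2, -4.8, -4.2]
grip_width: 0.0076
gripper_force: 78.4
```

```bash
python3 st.py; python3 - <<'E'
from h import *
for n in('scene','side'): shot(n,n+'2')
# predicted lid corners: front-right / front-left for various theta, vs detected white contour
a=np.radians(10.2); ax=np.array([np.cos(a),np.sin(a),0]); ay=np.array([-np.sin(a),np.cos(a),0]); H=np.array([.584,.0645,.090])+.132*ax
for n in('scene','side'):
    d=load(n+'2')
    for th in(0,.25,.28,.3): print(n,th,*[proj(d,H+R.from_rotvec(ay*th).apply(-.174*ax+s*.117*ay)) for s in(1,-1)])
    for k in '02':
        hsv=cv2.cvtColor(load(n+k)['frame'],cv2.COLOR_RGB2HSV); w=cv2.inRange(hsv,(0,0,190),(180,30,255)); w[:130]=0;w[300:]=0;w[:,:255]=0;w[:,420:]=0
        c=max(cv2.findContours(w,0,1)[0],key=cv2.contourArea); print(k,cv2.approxPolyDP(c,4,True)[:,0].tolist())
E
```

```text
[0.6008 0.0675 0.1631] [ 4.2375 -4.8332 -4.204 ] [-0.9196 -1.6387  0.5518] [-0.8013  0.8287  0.964   1.6409 -0.5908  1.3414 -1.364 ] -96.10380480201157 0.007554467755984455
[[ 0.9516 -0.1059 -0.2884]
 [-0.1267 -0.9905 -0.0542]
 [-0.28    0.0881 -0.956 ]]
scene 0 [276.5042 219.4122] [351.6016 245.9502]
scene 0.25 [277.1996 201.6906] [353.4359 225.9079]
scene 0.28 [277.5167 199.5126] [353.8859 223.4264]
scene 0.3 [277.7557 198.0592] [354.2129 221.7685]
0 [[416, 243], [404, 239], [406, 230], [396, 258], [373, 270], [392, 266], [389, 270], [369, 273], [348, 285], [311, 271], [314, 299], [357, 299], [372, 283], [384, 290], [385, 299], [419, 299], [419, 256], [411, 250]]
2 [[416, 243], [404, 239], [405, 230], [396, 258], [373, 270], [391, 268], [352, 283], [310, 270], [314, 299], [357, 299], [370, 292], [385, 299], [419, 299], [419, 255], [411, 250]]
side 0 [272.3981 193.0442] [334.1661 243.449 ]
side 0.25 [273.3558 177.3452] [336.4705 227.0773]
side 0.28 [273.7275 175.3604] [337.0146 224.983 ]
side 0.3 [274.006 174.029] [337.4089 223.5752]
0 [[412, 223], [391, 217], [390, 238], [383, 246]
[... 360 characters left out ...]
, [310, 299], [312, 288], [317, 291], [314, 299], [341, 296], [332, 288], [318, 290], [314, 282], [344, 289], [345, 299], [419, 295], [419, 251], [404, 234]]
2 [[412, 185], [397, 173], [403, 182], [397, 185], [405, 182], [409, 189], [403, 217], [391, 217], [389, 241], [370, 253], [379, 254], [376, 260], [366, 262], [363, 256], [358, 259], [365, 263], [355, 261], [328, 275], [302, 253], [294, 255], [291, 244], [268, 248], [255, 241], [255, 252], [265, 246], [267, 264], [255, 280], [269, 289], [255, 288], [255, 299], [272, 299], [274, 285], [269, 288], [266, 282], [280, 263], [291, 278], [292, 299], [310, 299], [315, 290], [314, 299], [419, 296], [419, 251], [405, 235], [412, 223], [404, 218]]
```

```bash
python3 - <<'E'
from h import *
for n,cols in(('scene',(285,295,305,335,342,348)),('side',(280,285,290,320,326,331))):
    for k in '02':
        hsv=cv2.cvtColor(load(n+k)['frame'],cv2.COLOR_RGB2HSV); w=cv2.inRange(hsv,(0,0,205),(180,25,255)); w[:150]=0;w[300:]=0;w[:,:260]=0;w[:,420:]=0
        c=max(cv2.findContours(w,0,1)[0],key=cv2.contourArea); print(n,k,cv2.contourArea(c),cv2.approxPolyDP(c,3,True)[:,0].tolist())
    g0,g2=[cv2.cvtColor(load(n+k)['frame'],cv2.COLOR_RGB2GRAY).astype(int) for k in'02']
    for x in cols:
        print(x,g0[160:262:3,x].tolist()); print('   ',g2[160:262:3,x].tolist())
E
```

```text
scene 0 2591.5 [[277, 217], [351, 243], [398, 221], [325, 200]]
scene 2 298.5 [[307, 205], [352, 219], [396, 220], [354, 208], [362, 213], [344, 214]]
285 [70, 68, 70, 115, 153, 122, 98, 101, 87, 72, 112, 113, 113, 114, 116, 84, 79, 93, 203, 230, 231, 141, 142, 137, 138, 137, 139, 139, 137, 137, 140, 140, 143, 185]
    [71, 70, 68, 116, 156, 124, 99, 98, 86, 70, 111, 113, 114, 161, 159, 159, 74, 89, 85, 151, 136, 138, 140, 140, 140, 140, 140, 141, 140, 141, 142, 141, 144, 144]
295 [70, 69, 70, 71, 79, 108, 110, 114, 72, 107, 115, 118, 119, 118, 97, 76, 79, 224, 231, 232, 232, 231, 142, 143, 135, 139, 138, 139, 140, 140, 142, 143, 140, 132]
    [69, 68, 72, 70, 78, 108, 110, 111, 70, 104, 113, 116, 118, 192, 162, 159, 158, 84, 144, 137, 138, 137, 146, 140, 139, 141, 140, 140, 141, 141, 143, 142, 142, 133]
305 [68, 70, 72, 74, 76, 77, 115, 87, 91, 111, 104, 87, 83, 79, 78, 82, 231, 232, 231, 230, 233, 233, 232, 150, 140, 137, 138, 137, 138, 139, 139, 141, 143, 143]
    [67, 68, 71, 72, 74, 72, 114, 85, 89, 108, 101, 85, 77, 200, 157, 192, 175, 171, 137, 137, 138, 137, 137, 155, 140, 13
[... 2529 characters left out ...]
104, 104, 102, 103, 105, 105]
326 [54, 124, 170, 231, 231, 231, 232, 223, 231, 232, 231, 232, 232, 231, 231, 231, 217, 160, 231, 231, 232, 232, 231, 231, 231, 230, 98, 100, 99, 98, 98, 100, 99, 97]
    [23, 21, 24, 22, 21, 25, 26, 18, 21, 23, 97, 127, 101, 122, 151, 197, 233, 232, 227, 142, 142, 132, 141, 141, 140, 148, 105, 106, 105, 103, 105, 104, 103, 102]
331 [158, 172, 166, 167, 231, 231, 231, 231, 232, 232, 232, 232, 232, 231, 231, 231, 231, 231, 231, 231, 231, 231, 231, 232, 231, 232, 231, 173, 97, 100, 100, 98, 97, 98]
    [18, 18, 57, 25, 25, 22, 25, 113, 132, 134, 135, 135, 135, 134, 152, 149, 232, 232, 232, 234, 142, 145, 140, 141, 142, 144, 142, 111, 107, 105, 106, 104, 102, 102]
```

The lid is open to about 0.297 rad, so its front edge is about 51 mm higher in both views. Torque about the key axis is about 0.17 N·m, so the plug is still against its stop. I'll hold briefly, then hand in.

apply_moves --rows '[[[0, 0, 0], [0, 0, 0]], [[0, 0, 0], [0, 0, 0]], [[0, 0, 0], [0, 0, 0]], [[0, 0, 0], [0, 0, 0]]]'

```text
clock: 16.32
tcp_pos: [0.6008, 0.0675, 0.1633]
orientation: [3.032, -0.181, -0.441]
contact_force: [5.5, -4.8, -4.2]
grip_width: 0.0084
gripper_force: 78.4
```

```bash
python3 st.py | head -1; python3 -c "
from h import *
print(job.hand_in())"
```

```text
[0.6008 0.0675 0.1633] [ 5.4513 -4.7543 -4.2154] [-1.0358 -1.6461  0.538 ] [-0.8016  0.8283  0.9642  1.6411 -0.5908  1.341  -1.3641] -96.10307264226238 0.008444195978793903
the job is handed in; nothing more can be done
None
```

I handed the job in at about 16 s with the square key home in the lock and turned to its stop, still gripped and holding the lid's front edge about 5 cm up; the hand-in returned no verdict.

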